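Free the tight pour-hole former from a plaster mould

ROBOT

A 6-joint arm with a two-finger parallel gripper is mounted at the origin on the work surface; the furniture and walls round the work are solid. World frame = base frame: x ahead of the robot, y to its left, z up, the work surface at z = 0. Lengths are in m, angles in rad, forces in N, time in s.
With the tool pointing down it reaches from about 0.325 to 0.925 m from the base axis. Payload 3.1 kg.
Tool frame: the origin (TCP) lies at the very end of the fingers, on their centre line; the grasp point (between the pads) lies 19 mm behind it; z points along the fingers, y is the line along which they close (so a half turn about z gives the same grasp; the last joint's range is limited). The gripper opens to 85 mm and grips with 20 to 120 N. Pads are 22 mm wide; open, the fingers measure 114 mm over their backs; the gripper's body (76 mm by 85 mm) begins 54 mm behind the grasp point. The pads swing forward as they close: fully open they stand 13 mm farther back than shut.
Start: joints at [1.018, 0.217, 1.613, -0, 1.311, -0.112], TCP at [0.267, 0.565, 0.231] pointing down, gripper open.
Joint ranges: [-2.75, 2.75], [-0.78, 2.1], [0.31, 2.55], [-1.13, 4.27], [0.13, 2.63], [-2.58, 2.58]. Speed limits (rad/s): [2.79, 2.79, 3.14, 3.14, 3.14, 3.14].

INTERFACE

Orientations are given as a rotation vector (axis times angle).
In Python, from workcell import ctrl gives the robot as it stands.
- The arm moves only by the tool servo_tool, never from a script. Its argument "commands" is a list of rows, each an object of numbers: "tx", "ty", "tz": the shift along the world's x, y, z in units of 800 mm (1.0 is 800 mm); "yaw": the turn about the world's z in units of 360 degrees (1.0 is 360 degrees); "grip": the closure, from 0 (fully open) to 1 (shut). A call has 1 to 20 rows; each row is the pose to reach, as a shift and turn from the pose commanded when the call began, turning the shorter way round; what a row does not reach only later rows make up. A row lasts 1/10 s, in which the tool goes at most 50 mm and 8.59 degrees, less where a joint would pass 70% of its speed; a pose out of reach is approached as far as the arm can. A call with a number of a shift or a turn outside -1 to 1 is refused whole. A call with a gripper value outside its range is refused whole. The fingers move at their own pace and stop on an object; the grip force is fixed at half the most. Time passes only in rows, so rows that repeat a pose let the fingers close. It gives the time, the measured TCP pose, the force, the opening and the grip force at its end, in the units of the state.
- ctrl.get_obs(): the state, without advancing time (a new reading comes with each control period).
- ctrl.get_image(name): name is "side" or "top"; returns the picture (480x640x3 uint8, blue, green, red); there is no depth.
- ctrl.calibration(name): a dict with "fx", "fy", "cx", "cy" (pixels), "world_from_camera" (4x4, takes a point from camera to world coordinates). Camera axes: x right, y down, z forward; pixel columns grow to the right and rows downward; lengths in m; the calibration is good to about 2 mm. A picture is of the moment at which its call begins. calibration takes no time and is no camera call.
- ctrl.sign_off(): hands the job in; it is judged then, once.
The state is a dict: "clock": time; "joint_pos": joint angles; "joint_vel": joint speeds; "joint_torque": joint torques, N m; "tcp_pos": TCP position; "orientation": TCP orientation; "ft_force": force on the tool from outside, world axes, zero at the start; "ft_torque": the same for the moment, N m; "finger_gap": finger opening in m; "gripper_force": force on a finger pad.
Only numpy, scipy, OpenCV 4.12 (cv2) and the standard library are available. Lean on these libraries where they do the work, as an engineer would, in place of code of your own. Each camera call takes 0.05 s, during which the arm holds its last target. There are 200 camera calls.

TASK

The plaster mould has set and its wooden pour-hole former must come out. First clear the three lumps of dry clay off the mould's top into the bowl, so that none can drop down the hole; then grip the former by its tab and rock it left and right by turns until it works free (a straight pull only lifts the whole mould, which must stay standing on the table). Finish still holding the former upright over its hole, just clear of the mould, about a finger's breadth.

Things in the scene. Friction and masses are not known exactly. Their poses are not given: they have to be found in the camera images.
- mould: cream plaster mould, a block 120 x 190 x 80 mm (its x, y, z) with two black rubber bands round it, loose on the table, about 1.8 kg. Origin at the centre of its underside, z up; its top face is 80 mm above the origin, with the pour hole in the middle and the parting line along y. It must stay standing on the table.
- hole_mouth (a point): centre of the pour hole's mouth, in the plane of the mould's top face (80 mm above the mould's origin). The hole is 32 x 41 mm (mould x, y), 56 mm deep.
- former: the wooden former, 70 g. Origin at the centre of its foot, 46 mm below the mould's top face at the start; z up, axes as the mould's. From the foot up: tapered stem (24 x 34 mm at the foot), straight neck 30 x 40 mm (x, y) from 33 to 48 mm, then a grip tab, 36 mm along x and 18 mm thick along y (grip it across this), up to 94 mm. The tab stands 46 mm out of the mould.
- former_neck (a point): middle of the former's neck, 38 mm above its foot: about here it turns when rocked. Plaster bites the neck's two y sides in the top 14 mm of the hole: a straight pull needs 20 to 30 N, more than the mould weighs. It can rock only about the mould's x axis (to +y and -y), up to about 0.14 rad either way, with 0.5 to 1.2 N m
- former_top (a point): middle of the top end of the former's tab, 94 mm above its foot. With a light pull (a few N) each swing of the tab from one side to the other lets the former climb a few mm; after about 14 mm of rise it is free
- clay_0: angular lump of dry grey-brown clay, roughly 31 x 24 x 18 mm, 20 g, rigid; origin at the centre of its underside; it starts on the mould's top face, near one end of it, some 60 mm from the former
- clay_1: angular lump of dry grey-brown clay, roughly 28 x 26 x 21 mm, 20 g, rigid; origin at the centre of its underside; it starts on the mould's top face, near one end of it, some 60 mm from the former
- clay_2: angular lump of dry grey-brown clay, roughly 32 x 22 x 16 mm, 20 g, rigid; origin at the centre of its underside; it starts on the mould's top face, near one end of it, some 60 mm from the former
- bowl: shallow open scrap bowl, pale, 138 mm across the rim, 51 mm high, floor 8 mm thick and 84 mm across, loose on the table; origin at the centre of its underside

How it is judged:
On the way, in this order (a step that is already met when the one before it is completed fails the run):
1. all three lumps of clay lie in the bowl, while the former still sits fully in its hole (horizontal distance between each of clay_0, clay_1, clay_2 and bowl below 0.06 m and height (world z) of each of clay_0, clay_1, clay_2 below 0.05 m and angle between bowl's own z axis and vertical below 0.2 rad and z of former in the frame of mould below 0.04 m), for 0.2 s.
2. the former, still tight in its hole, is rocked over to one side (its top at least 2.5 mm towards the mould's +y) (y of former_top in the frame of mould above 0.0025 m and z of former in the frame of mould below 0.06 m), for 0.02 s.
3. the former, still in its hole, is rocked over to the other side (its top at least 2.5 mm towards the mould's -y) (y of former_top in the frame of mould below -0.0025 m and z of former in the frame of mould below 0.06 m), for 0.02 s.
At the end, for the whole second after the job is handed in: the fingers hold the former still and upright (0.2 rad), foot 4 to 45 mm above the mould's top face, within 30 mm of the hole's middle, not touching the mould, which stands flat on the table; all three lumps lie in the upright bowl (within 60 mm of its middle, below 50 mm) (horizontal distance between each of clay_0, clay_1, clay_2 and bowl below 0.06 m and height (world z) of each of clay_0, clay_1, clay_2 below 0.05 m and angle between each of bowl, former's own z axis and vertical below 0.2 rad and z of former in the frame of mould between 0.084 and 0.125 m and horizontal distance between former and hole_mouth below 0.03 m and contact force between the fingers and former above 1 N and contact force between former and mould below 0.3 N and linear speed of former below 0.02 m/s and height (world z) of mould below 0.004 m and angle between mould's own z axis and vertical below 0.03 rad); the arm keeps its last pose, push and grip.
It fails at once if the mould is lifted off the table (underside more than 12 mm up) or tipped by more than 0.2 rad (height (world z) of mould above 0.012 m or angle between mould's own z axis and vertical above 0.2 rad).
It also fails if it takes over 72 s, if anything falls off the work surface, if the arm or the gripper's body presses on something with over 40 N, if the wrist force passes 120 N, or if a joint passes its speed limit or range.

## Working session

There is one attempt and no reset: what is moved stays moved. The work goes in short steps, Python scripts to look and compute and a tool call to move; the robot and the scene stay as the last step left them, time stands still between calls to the robot, and variables do not carry over. Pictures are saved under pics/ and viewed, at most 10 in all, crops included, and the job is handed in when it is done.

Besides the shell and the picture viewer there is one more tool, called in YAML: its name, and indented under it one key for each argument. servo_tool: Moves the arm, as the interface text tells. Shifts and turns lie within -1 to 1; 1 stands for 800 mm of shift or 360 degrees of turn. Its arguments: {"type":"object","properties":{"commands":{"type":"array"}},"required":["commands"]}

```bash
mkdir -p pics; python3 - <<'E'
from workcell import ctrl
import cv2
for n in("top","side"):
    cv2.imwrite(f"pics/{n}0.png",ctrl.get_image(n)); c=ctrl.calibration(n); print(n,c)
o=ctrl.get_obs(); print(o)
E
```

```text
top {'fx': 446.52024986435396, 'fy': 446.52024986435396, 'cx': 319.6687205441548, 'cy': 248.68399695346304, 'world_from_camera': array([[ 0.02580125, -0.98288281,  0.18241622,  0.35044922],
       [-0.99923518, -0.03072054, -0.02419286, -0.00112058],
       [ 0.02938267, -0.1816525 , -0.98292371,  0.927554  ],
       [ 0.        ,  0.        ,  0.        ,  1.        ]])}
side {'fx': 503.5893412226455, 'fy': 503.5893412226455, 'cx': 319.49132317996987, 'cy': 246.5146964699594, 'world_from_camera': array([[ 0.92161535, -0.2074473 ,  0.32801031,  0.17506497],
       [-0.38762018, -0.53421351,  0.75124332, -0.71646139],
       [ 0.01938414, -0.81950079, -0.57275013,  0.63367221],
       [ 0.        ,  0.        ,  0.        ,  1.        ]])}
{'clock': 0.1, 'joint_pos': array([ 1.01778880e+00,  2.17684958e-01,  1.61481922e+00,  2.67877771e-05,
        1.31129161e+00, -1.12197072e-01]), 'joint_vel': array([ 0.00041164, -0.00262614, -0.00264405,  0.00066141, -0.00097234,
        0.00299525]), 'joint_torque': array([-9.45732318e-04, -3.98072648e+01, -3.04972887e+01, -1.95885077e-04,
        4.16513882e-03,  1.88949349e-05]), 'tcp_pos': array([0.26624474, 0.56462473, 0.23007119]), 'orientation': array([-0.68667849, -3.06486437,  0.00325697]), 'ft_force': array([-0.04291563, -0.02195166,  0.30984649]), 'ft_torque': array([ 0.03395405, -0.019832  ,  0.01947949]), 'gripper_force': 0.0, 'finger_gap': 0.0855297272152648}
```

View pics/top0.png

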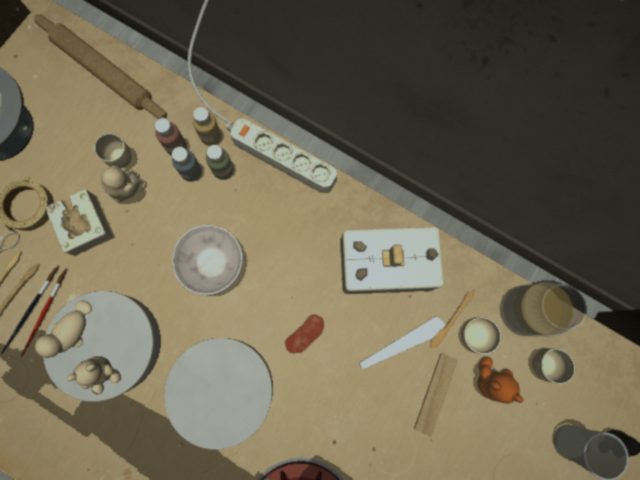

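View pics/side0.png

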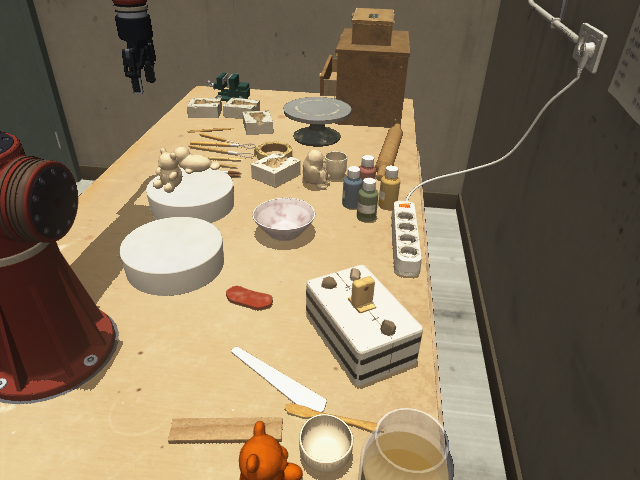

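Top view: mould spans about (343,229)–(443,291), with lumps near (360,246), (361,274) and (432,254), the former at (396,256) and the bowl at (208,260). I'll zoom in for accuracy.

```bash
python3 - <<'E'
import cv2,numpy as np
t=cv2.imread("pics/top0.png");s=cv2.imread("pics/side0.png")
a=cv2.resize(t[220:300,335:451],(800,552),interpolation=cv2.INTER_CUBIC)
b=cv2.resize(s[255:390,295:430],(600,600),interpolation=cv2.INTER_CUBIC)
cv2.imwrite("pics/topc.png",a);cv2.imwrite("pics/sidec.png",b)
E
```

```text
(no output)
```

View pics/topc.png

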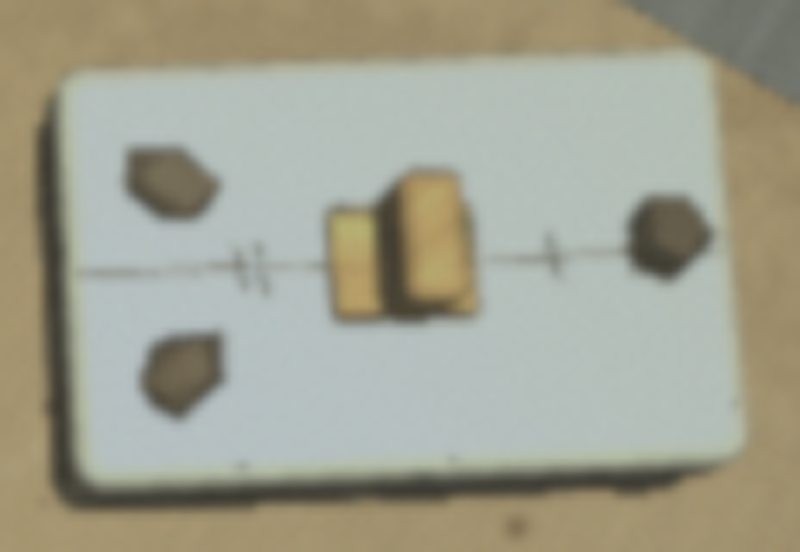

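View pics/sidec.png

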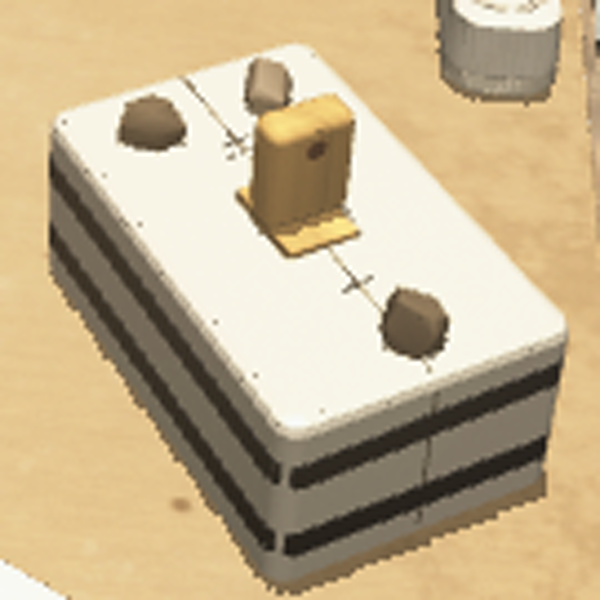

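Zoomed top view: lumps centred at crop (170,182), (182,372), (670,237); mould-top corners at (62,72), (712,52), (745,462), (85,487); tab top about (432,237), thin along the mould's long axis.

```bash
cat > h.py <<'E'
from workcell import ctrl
import cv2,numpy as np
def toz(n,uv,z):
    c=ctrl.calibration(n);T=c["world_from_camera"]
    uv=np.atleast_2d(uv).astype(float)
    d=np.c_[(uv[:,0]-c["cx"])/c["fx"],(uv[:,1]-c["cy"])/c["fy"],np.ones(len(uv))]@T[:3,:3].T
    return (T[:3,3]+d*((z-T[2,3])/d[:,2])[:,None])[:,:2]
def tri(a,b):
    A=[];y=[]
    for n,uv in(("top",a),("side",b)):
        c=ctrl.calibration(n);T=c["world_from_camera"]
        d=T[:3,:3]@[(uv[0]-c["cx"])/c["fx"],(uv[1]-c["cy"])/c["fy"],1];d/=np.linalg.norm(d)
        P=np.eye(3)-np.outer(d,d);A.append(P);y.append(P@T[:3,3])
    return np.linalg.lstsq(np.vstack(A),np.hstack(y),rcond=None)[0]
E
python3 - <<'E'
from h import *
np.set_printoptions(precision=4,suppress=True)
k=116/800;f=lambda p:np.array(p)*k+[334.5,219.5]
k2=135/600;g=lambda p:np.array(p)*k2+[294.5,254.5]
C=toz("top",f([(62,72),(712,52),(745,462),(85,487)]),.08)
print(C,C.mean(0),np.linalg.norm(np.diff(C,axis=0),axis=1))
v=[C[1]-C[0],C[2]-C[3],C[0]-C[3],C[1]-C[2]]
print("yaws",[np.degrees(np.arctan2(*w[::-1])) for w in v])
sc=toz("side",g([(50,122),(300,42),(568,340),(290,440)]),.08);print("side corners",sc,sc.mean(0))
print("neck",toz("top",f([(403,263)]),.082),"tabtop",toz("top",f([(432,237)]),.126), toz("side",g([(304,115)]),.126))
im=cv2.imread("pics/top0.png");hsv=cv2.cvtColor(im,cv2.COLOR_BGR2HSV)
for (u,w),s in zip([(170,182),(182,372),(670,237)],[(268,83),(152,124),(415,323)]):
    x,y=f((u,w)).astype(int);m=np.zeros(im.shape[:2],np.uint8);R=9
    m[y-R:y+R,x-R:x+R]=(im[y-R:y+R,x-R:x+R].max(2)<150)
    ys,xs=np.nonzero(m);P=toz("top",np.c_[xs,ys],.09)
    r=cv2.minAreaRect((P*1000).astype(np.float32));print("clay",len(xs),P.mean(0),r,"side",toz("side",g([s]),.09))
e=toz("top",[(173,260),(243,260),(208,226),(208,294)],.051);print("bowl",e,e[:2].mean(0),e[2:].mean(0))
s=toz("side",[(252,216),(315,216),(284,200),(284,234)],.051);print(s)
E
```

```text
[[ 0.5463 -0.0675]
 [ 0.5582 -0.2528]
 [ 0.4414 -0.2594]
 [ 0.4292 -0.0757]] [ 0.4938 -0.1638] [0.1857 0.117  0.1841]
yaws [np.float64(-86.33459232814451), np.float64(-86.20572904035448), np.float64(4.026220225792941), np.float64(3.234572704619845)]
side corners [[ 0.428  -0.0809]
 [ 0.5432 -0.0699]
 [ 0.5524 -0.2598]
 [ 0.4407 -0.2657]] [ 0.4911 -0.1691]
neck [[ 0.4942 -0.1637]] tabtop [[ 0.494 -0.163]] [[ 0.4941 -0.1636]]
clay 120 [ 0.5135 -0.097 ] ((513.5184936523438, -97.88288116455078), (19.50223731994629, 25.016887664794922), 1.78126060962677) side [[ 0.5126 -0.1012]]
clay 128 [ 0.4607 -0.1014] ((459.67938232421875, -101.28755950927734), (23.11846923828125, 22.840225219726562), 0.6530649662017822) side [[ 0.4596 -0.1079]]
clay 127 [ 0.5027 -0.236 ] ((502.686767578125, -235.20082092285156), (21.31809425354004, 25.447723388671875), 39.409400939941406) side [[ 0.5006 -0.2413]]
bowl [[0.4815 0.2654]
 [0.4856 0.1283]
 [0.5523 0.2019]
 [0.4167 0.1923]] [0.4835 0.1969] [0.4845 0.1971]
[[0.4157 0.2097]
 [0.5452 0.16  ]
 [0.505  0.2514]
 [0.4573 0.1167]]
```

servo_tool:
  commands:
    - {"tx": 0.309,"ty": -0.829,"yaw": 0.0805,"grip": 0.5}
    - {"tx": 0.309,"ty": -0.829,"yaw": 0.0805,"grip": 0.5}
    - {"tx": 0.309,"ty": -0.829,"yaw": 0.0805,"grip": 0.5}
    - {"tx": 0.309,"ty": -0.829,"yaw": 0.0805,"grip": 0.5}
    - {"tx": 0.309,"ty": -0.829,"yaw": 0.0805,"grip": 0.5}
    - {"tx": 0.309,"ty": -0.829,"yaw": 0.0805,"grip": 0.5}
    - {"tx": 0.309,"ty": -0.829,"yaw": 0.0805,"grip": 0.5}
    - {"tx": 0.309,"ty": -0.829,"yaw": 0.0805,"grip": 0.5}
    - {"tx": 0.309,"ty": -0.829,"yaw": 0.0805,"grip": 0.5}
    - {"tx": 0.309,"ty": -0.829,"yaw": 0.0805,"grip": 0.5}
    - {"tx": 0.309,"ty": -0.829,"yaw": 0.0805,"grip": 0.5}
    - {"tx": 0.309,"ty": -0.829,"yaw": 0.0805,"grip": 0.5}
    - {"tx": 0.309,"ty": -0.829,"yaw": 0.0805,"grip": 0.5}
    - {"tx": 0.309,"ty": -0.829,"yaw": 0.0805,"grip": 0.5}
    - {"tx": 0.309,"ty": -0.829,"yaw": 0.0805,"grip": 0.5}
    - {"tx": 0.309,"ty": -0.829,"tz": -0.075,"yaw": 0.0805,"grip": 0.5}
    - {"tx": 0.309,"ty": -0.829,"tz": -0.075,"yaw": 0.0805,"grip": 0.5}
    - {"tx": 0.309,"ty": -0.829,"tz": -0.075,"yaw": 0.0805,"grip": 0.5}
    - {"tx": 0.309,"ty": -0.829,"tz": -0.075,"yaw": 0.0805,"grip": 0.5}

```text
validation failed for argument at $.co...
```

servo_tool:
  commands:
    - {"tx": 0.309,"ty": -0.829,"tz": 0.0,"yaw": 0.0805,"grip": 0.5}

```text
clock: 0.2
tcp_pos: [0.2827, 0.5211, 0.2302]
orientation: [-0.443, -3.109, -0.002]
ft_force: [1.1, -0.3, 1.8]
finger_gap: 0.0733
gripper_force: 0.0
```

servo_tool:
  commands:
    - {"tx": 0.286,"ty": -0.771,"tz": 0.0,"yaw": 0.056,"grip": 0.5}
    - {"tx": 0.286,"ty": -0.771,"tz": 0.0,"yaw": 0.056,"grip": 0.5}
    - {"tx": 0.286,"ty": -0.771,"tz": 0.0,"yaw": 0.056,"grip": 0.5}
    - {"tx": 0.286,"ty": -0.771,"tz": 0.0,"yaw": 0.056,"grip": 0.5}
    - {"tx": 0.286,"ty": -0.771,"tz": 0.0,"yaw": 0.056,"grip": 0.5}
    - {"tx": 0.286,"ty": -0.771,"tz": 0.0,"yaw": 0.056,"grip": 0.5}
    - {"tx": 0.286,"ty": -0.771,"tz": 0.0,"yaw": 0.056,"grip": 0.5}
    - {"tx": 0.286,"ty": -0.771,"tz": 0.0,"yaw": 0.056,"grip": 0.5}
    - {"tx": 0.286,"ty": -0.771,"tz": 0.0,"yaw": 0.056,"grip": 0.5}
    - {"tx": 0.286,"ty": -0.771,"tz": 0.0,"yaw": 0.056,"grip": 0.5}
    - {"tx": 0.286,"ty": -0.771,"tz": 0.0,"yaw": 0.056,"grip": 0.5}
    - {"tx": 0.286,"ty": -0.771,"tz": 0.0,"yaw": 0.056,"grip": 0.5}
    - {"tx": 0.286,"ty": -0.771,"tz": 0.0,"yaw": 0.056,"grip": 0.5}
    - {"tx": 0.286,"ty": -0.771,"tz": -0.075,"yaw": 0.056,"grip": 0.5}
    - {"tx": 0.286,"ty": -0.771,"tz": -0.075,"yaw": 0.056,"grip": 0.5}
    - {"tx": 0.286,"ty": -0.771,"tz": -0.075,"yaw": 0.056,"grip": 0.5}
    - {"tx": 0.286,"ty": -0.771,"tz": -0.075,"yaw": 0.056,"grip": 0.5}

```text
clock: 1.9
tcp_pos: [0.5128, -0.0976, 0.1717]
orientation: [0.097, -3.14, -0.001]
ft_force: [-0.2, 0.0, -0.4]
finger_gap: 0.0428
gripper_force: 0.0
```

servo_tool:
  commands:
    - {"tx": 0.0,"ty": -0.001,"tz": -0.06,"yaw": 0.0,"grip": 0.5}
    - {"tx": 0.0,"ty": -0.001,"tz": -0.09,"yaw": 0.0,"grip": 0.5}
    - {"tx": 0.0,"ty": -0.001,"tz": -0.11,"yaw": 0.0,"grip": 0.5}
    - {"tx": 0.0,"ty": -0.001,"tz": -0.11,"yaw": 0.0,"grip": 0.5}
    - {"tx": 0.0,"ty": -0.001,"tz": -0.11,"yaw": 0.0,"grip": 1.0}
    - {"tx": 0.0,"ty": -0.001,"tz": -0.11,"yaw": 0.0,"grip": 1.0}
    - {"tx": 0.0,"ty": -0.001,"tz": -0.11,"yaw": 0.0,"grip": 1.0}
    - {"tx": 0.0,"ty": -0.001,"tz": -0.11,"yaw": 0.0,"grip": 1.0}
    - {"tx": 0.0,"ty": -0.001,"tz": -0.11,"yaw": 0.0,"grip": 1.0}

```text
clock: 2.8
tcp_pos: [0.515, -0.0991, 0.0859]
orientation: [-0.095, 3.136, -0.0]
ft_force: [-0.3, 2.6, 6.5]
finger_gap: 0.0204
gripper_force: 59.0
```

servo_tool:
  commands:
    - {"tx": 0.0,"ty": 0.0,"tz": 0.06,"yaw": 0.0,"grip": 1.0}
    - {"tx": 0.0,"ty": 0.0,"tz": 0.1,"yaw": 0.0,"grip": 1.0}
    - {"tx": -0.014,"ty": 0.06,"tz": 0.1,"yaw": 0.0,"grip": 1.0}
    - {"tx": -0.014,"ty": 0.12,"tz": 0.1,"yaw": 0.0,"grip": 1.0}
    - {"tx": -0.014,"ty": 0.18,"tz": 0.1,"yaw": 0.0,"grip": 1.0}
    - {"tx": -0.014,"ty": 0.24,"tz": 0.1,"yaw": 0.0,"grip": 1.0}
    - {"tx": -0.014,"ty": 0.3,"tz": 0.1,"yaw": 0.0,"grip": 1.0}
    - {"tx": -0.014,"ty": 0.36,"tz": 0.1,"yaw": 0.0,"grip": 1.0}
    - {"tx": -0.014,"ty": 0.37,"tz": 0.1,"yaw": 0.0,"grip": 1.0}
    - {"tx": -0.014,"ty": 0.37,"tz": 0.06,"yaw": 0.0,"grip": 1.0}
    - {"tx": -0.014,"ty": 0.37,"tz": 0.0,"yaw": 0.0,"grip": 1.0}
    - {"tx": -0.014,"ty": 0.37,"tz": -0.05,"yaw": 0.0,"grip": 1.0}
    - {"tx": -0.014,"ty": 0.37,"tz": -0.065,"yaw": 0.0,"grip": 1.0}
    - {"tx": -0.014,"ty": 0.37,"tz": -0.065,"yaw": 0.0,"grip": 1.0}

```text
clock: 4.2
tcp_pos: [0.4999, 0.1957, 0.0295]
orientation: [0.095, -3.135, 0.002]
ft_force: [0.3, -0.5, -0.6]
finger_gap: 0.0199
gripper_force: 58.8
```

```bash
python3 - <<'E'
from workcell import ctrl
import cv2,numpy as np
t=ctrl.get_image("top");s=ctrl.get_image("side")
cv2.imwrite("pics/two.png",np.hstack([cv2.resize(t[190:310,150:450],None,fx=1.6,fy=1.6),cv2.resize(s[140:332,200:400],(200,192))]))
E
```

```text
(no output)
```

View pics/two.png

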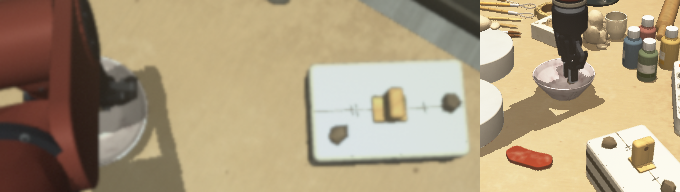

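Lump A is held inside the bowl and B and C are still on the mould. Release it and go for B.

servo_tool:
  commands:
    - {"tx": 0.0,"ty": 0.0,"tz": 0.0,"yaw": 0.0,"grip": 0.5}
    - {"tx": 0.0,"ty": 0.0,"tz": 0.0,"yaw": 0.0,"grip": 0.5}
    - {"tx": 0.0,"ty": 0.0,"tz": 0.0,"yaw": 0.0,"grip": 0.5}
    - {"tx": 0.0,"ty": 0.0,"tz": 0.06,"yaw": 0.0,"grip": 0.5}
    - {"tx": 0.0,"ty": 0.0,"tz": 0.12,"yaw": 0.0,"grip": 0.5}
    - {"tx": 0.0,"ty": 0.0,"tz": 0.17,"yaw": 0.0,"grip": 0.5}
    - {"tx": -0.05,"ty": -0.06,"tz": 0.17,"yaw": 0.0,"grip": 0.5}
    - {"tx": -0.05,"ty": -0.12,"tz": 0.17,"yaw": 0.0,"grip": 0.5}
    - {"tx": -0.05,"ty": -0.18,"tz": 0.17,"yaw": 0.0,"grip": 0.5}
    - {"tx": -0.05,"ty": -0.24,"tz": 0.17,"yaw": 0.0,"grip": 0.5}
    - {"tx": -0.05,"ty": -0.3,"tz": 0.17,"yaw": 0.0,"grip": 0.5}
    - {"tx": -0.05,"ty": -0.35,"tz": 0.17,"yaw": 0.0,"grip": 0.5}
    - {"tx": -0.05,"ty": -0.374,"tz": 0.17,"yaw": 0.0,"grip": 0.5}
    - {"tx": -0.05,"ty": -0.374,"tz": 0.17,"yaw": 0.0,"grip": 0.5}
    - {"tx": -0.05,"ty": -0.374,"tz": 0.17,"yaw": 0.0,"grip": 0.5}

```text
clock: 5.8
tcp_pos: [0.4617, -0.1023, 0.1677]
orientation: [-0.094, 3.14, 0.001]
ft_force: [0.3, 1.0, -0.6]
finger_gap: 0.0428
gripper_force: 0.0
```

servo_tool:
  commands:
    - {"tx": -0.002,"ty": -0.001,"tz": -0.06,"yaw": 0.0,"grip": 0.5}
    - {"tx": -0.002,"ty": -0.001,"tz": -0.09,"yaw": 0.0,"grip": 0.5}
    - {"tx": -0.002,"ty": -0.001,"tz": -0.104,"yaw": 0.0,"grip": 0.5}
    - {"tx": -0.002,"ty": -0.001,"tz": -0.104,"yaw": 0.0,"grip": 0.5}
    - {"tx": -0.002,"ty": -0.001,"tz": -0.104,"yaw": 0.0,"grip": 1.0}
    - {"tx": -0.002,"ty": -0.001,"tz": -0.104,"yaw": 0.0,"grip": 1.0}
    - {"tx": -0.002,"ty": -0.001,"tz": -0.104,"yaw": 0.0,"grip": 1.0}
    - {"tx": -0.002,"ty": -0.001,"tz": -0.104,"yaw": 0.0,"grip": 1.0}
    - {"tx": -0.002,"ty": -0.001,"tz": -0.104,"yaw": 0.0,"grip": 1.0}

```text
clock: 6.7
tcp_pos: [0.4619, -0.1036, 0.086]
orientation: [-0.095, 3.136, -0.002]
ft_force: [0.3, 1.0, 5.8]
finger_gap: 0.0177
gripper_force: 59.1
```

servo_tool:
  commands:
    - {"tx": 0.0,"ty": 0.0,"tz": 0.06,"yaw": 0.0,"grip": 1.0}
    - {"tx": 0.0,"ty": 0.0,"tz": 0.1,"yaw": 0.0,"grip": 1.0}
    - {"tx": 0.004,"ty": 0.06,"tz": 0.1,"yaw": 0.0,"grip": 1.0}
    - {"tx": 0.004,"ty": 0.12,"tz": 0.1,"yaw": 0.0,"grip": 1.0}
    - {"tx": 0.004,"ty": 0.18,"tz": 0.1,"yaw": 0.0,"grip": 1.0}
    - {"tx": 0.004,"ty": 0.24,"tz": 0.1,"yaw": 0.0,"grip": 1.0}
    - {"tx": 0.004,"ty": 0.3,"tz": 0.1,"yaw": 0.0,"grip": 1.0}
    - {"tx": 0.004,"ty": 0.36,"tz": 0.1,"yaw": 0.0,"grip": 1.0}
    - {"tx": 0.004,"ty": 0.375,"tz": 0.1,"yaw": 0.0,"grip": 1.0}
    - {"tx": 0.004,"ty": 0.375,"tz": 0.06,"yaw": 0.0,"grip": 1.0}
    - {"tx": 0.004,"ty": 0.375,"tz": 0.0,"yaw": 0.0,"grip": 1.0}
    - {"tx": 0.004,"ty": 0.375,"tz": -0.05,"yaw": 0.0,"grip": 1.0}
    - {"tx": 0.004,"ty": 0.375,"tz": -0.062,"yaw": 0.0,"grip": 1.0}
    - {"tx": 0.004,"ty": 0.375,"tz": -0.062,"yaw": 0.0,"grip": 1.0}

```text
clock: 8.1
tcp_pos: [0.4615, 0.1958, 0.0328]
orientation: [0.095, -3.135, 0.002]
ft_force: [-0.7, -0.1, -0.6]
finger_gap: 0.0183
gripper_force: 58.8
```

servo_tool:
  commands:
    - {"tx": 0.0,"ty": 0.0,"tz": 0.0,"yaw": 0.0,"grip": 0.5}
    - {"tx": 0.0,"ty": 0.0,"tz": 0.0,"yaw": 0.0,"grip": 0.5}
    - {"tx": 0.0,"ty": 0.0,"tz": 0.0,"yaw": 0.0,"grip": 0.5}
    - {"tx": 0.0,"ty": 0.0,"tz": 0.06,"yaw": 0.0,"grip": 0.5}
    - {"tx": 0.0,"ty": 0.0,"tz": 0.12,"yaw": 0.0,"grip": 0.5}
    - {"tx": 0.0,"ty": 0.0,"tz": 0.18,"yaw": 0.0,"grip": 0.5}
    - {"tx": 0.0,"ty": 0.0,"tz": 0.196,"yaw": 0.0,"grip": 0.5}
    - {"tx": 0.051,"ty": -0.06,"tz": 0.196,"yaw": 0.0,"grip": 0.5}
    - {"tx": 0.051,"ty": -0.12,"tz": 0.196,"yaw": 0.0,"grip": 0.5}
    - {"tx": 0.051,"ty": -0.18,"tz": 0.196,"yaw": 0.0,"grip": 0.5}
    - {"tx": 0.051,"ty": -0.24,"tz": 0.196,"yaw": 0.0,"grip": 0.5}
    - {"tx": 0.051,"ty": -0.3,"tz": 0.196,"yaw": 0.0,"grip": 0.5}
    - {"tx": 0.051,"ty": -0.36,"tz": 0.196,"yaw": 0.0,"grip": 0.5}
    - {"tx": 0.051,"ty": -0.42,"tz": 0.196,"yaw": 0.0,"grip": 0.5}
    - {"tx": 0.051,"ty": -0.48,"tz": 0.196,"yaw": 0.0,"grip": 0.5}
    - {"tx": 0.051,"ty": -0.53,"tz": 0.196,"yaw": 0.0,"grip": 0.5}
    - {"tx": 0.051,"ty": -0.542,"tz": 0.196,"yaw": 0.0,"grip": 0.5}
    - {"tx": 0.051,"ty": -0.542,"tz": 0.196,"yaw": 0.0,"grip": 0.5}
    - {"tx": 0.051,"ty": -0.542,"tz": 0.196,"yaw": 0.0,"grip": 0.5}

```text
clock: 10.0
tcp_pos: [0.5039, -0.2357, 0.1912]
orientation: [0.096, -3.14, -0.002]
ft_force: [-0.6, 0.4, 0.6]
finger_gap: 0.0426
gripper_force: 0.0
```

servo_tool:
  commands:
    - {"tx": -0.002,"ty": -0.002,"tz": -0.06,"yaw": 0.0,"grip": 0.5}
    - {"tx": -0.002,"ty": -0.002,"tz": -0.1,"yaw": 0.0,"grip": 0.5}
    - {"tx": -0.002,"ty": -0.002,"tz": -0.125,"yaw": 0.0,"grip": 0.5}
    - {"tx": -0.002,"ty": -0.002,"tz": -0.133,"yaw": 0.0,"grip": 0.5}
    - {"tx": -0.002,"ty": -0.002,"tz": -0.133,"yaw": 0.0,"grip": 0.5}
    - {"tx": -0.002,"ty": -0.002,"tz": -0.133,"yaw": 0.0,"grip": 1.0}
    - {"tx": -0.002,"ty": -0.002,"tz": -0.133,"yaw": 0.0,"grip": 1.0}
    - {"tx": -0.002,"ty": -0.002,"tz": -0.133,"yaw": 0.0,"grip": 1.0}
    - {"tx": -0.002,"ty": -0.002,"tz": -0.133,"yaw": 0.0,"grip": 1.0}
    - {"tx": -0.002,"ty": -0.002,"tz": -0.133,"yaw": 0.0,"grip": 1.0}

```text
clock: 11.0
tcp_pos: [0.5041, -0.2388, 0.0871]
orientation: [-0.095, 3.137, -0.002]
ft_force: [0.5, 2.6, 6.7]
finger_gap: 0.0183
gripper_force: 58.8
```

servo_tool:
  commands:
    - {"tx": 0.0,"ty": 0.0,"tz": 0.06,"yaw": 0.0,"grip": 1.0}
    - {"tx": 0.0,"ty": 0.0,"tz": 0.12,"yaw": 0.0,"grip": 1.0}
    - {"tx": 0.0,"ty": 0.0,"tz": 0.14,"yaw": 0.0,"grip": 1.0}
    - {"tx": -0.025,"ty": 0.05,"tz": 0.14,"yaw": 0.0,"grip": 1.0}
    - {"tx": -0.025,"ty": 0.11,"tz": 0.14,"yaw": 0.0,"grip": 1.0}
    - {"tx": -0.025,"ty": 0.17,"tz": 0.14,"yaw": 0.0,"grip": 1.0}
    - {"tx": -0.025,"ty": 0.23,"tz": 0.14,"yaw": 0.0,"grip": 1.0}
    - {"tx": -0.025,"ty": 0.29,"tz": 0.14,"yaw": 0.0,"grip": 1.0}
    - {"tx": -0.025,"ty": 0.35,"tz": 0.14,"yaw": 0.0,"grip": 1.0}
    - {"tx": -0.025,"ty": 0.41,"tz": 0.14,"yaw": 0.0,"grip": 1.0}
    - {"tx": -0.025,"ty": 0.47,"tz": 0.14,"yaw": 0.0,"grip": 1.0}
    - {"tx": -0.025,"ty": 0.53,"tz": 0.14,"yaw": 0.0,"grip": 1.0}
    - {"tx": -0.025,"ty": 0.545,"tz": 0.14,"yaw": 0.0,"grip": 1.0}
    - {"tx": -0.025,"ty": 0.545,"tz": 0.08,"yaw": 0.0,"grip": 1.0}
    - {"tx": -0.025,"ty": 0.545,"tz": 0.02,"yaw": 0.0,"grip": 1.0}
    - {"tx": -0.025,"ty": 0.545,"tz": -0.03,"yaw": 0.0,"grip": 1.0}
    - {"tx": -0.025,"ty": 0.545,"tz": -0.05,"yaw": 0.0,"grip": 1.0}
    - {"tx": -0.025,"ty": 0.545,"tz": -0.05,"yaw": 0.0,"grip": 1.0}

```text
clock: 12.8
tcp_pos: [0.4794, 0.196, 0.0415]
orientation: [0.095, -3.133, 0.003]
ft_force: [-0.3, 0.1, -1.0]
finger_gap: 0.0183
gripper_force: 58.8
```

servo_tool:
  commands:
    - {"tx": 0.0,"ty": 0.0,"tz": 0.0,"yaw": 0.0,"grip": 0.5}
    - {"tx": 0.0,"ty": 0.0,"tz": 0.0,"yaw": 0.0,"grip": 0.5}
    - {"tx": 0.0,"ty": 0.0,"tz": 0.0,"yaw": 0.0,"grip": 0.5}
    - {"tx": 0.0,"ty": 0.0,"tz": 0.06,"yaw": 0.0,"grip": 0.5}
    - {"tx": 0.0,"ty": 0.0,"tz": 0.12,"yaw": 0.0,"grip": 0.5}
    - {"tx": 0.0,"ty": 0.0,"tz": 0.18,"yaw": 0.0,"grip": 0.5}
    - {"tx": 0.0,"ty": 0.0,"tz": 0.19,"yaw": 0.0,"grip": 0.5}
    - {"tx": 0.018,"ty": -0.06,"tz": 0.19,"yaw": 0.0,"grip": 0.5}
    - {"tx": 0.018,"ty": -0.12,"tz": 0.19,"yaw": 0.0,"grip": 0.5}
    - {"tx": 0.018,"ty": -0.18,"tz": 0.19,"yaw": 0.0,"grip": 0.5}
    - {"tx": 0.018,"ty": -0.24,"tz": 0.19,"yaw": 0.0,"grip": 0.5}
    - {"tx": 0.018,"ty": -0.3,"tz": 0.19,"yaw": 0.0,"grip": 0.5}
    - {"tx": 0.018,"ty": -0.36,"tz": 0.19,"yaw": 0.0,"grip": 0.5}
    - {"tx": 0.018,"ty": -0.42,"tz": 0.19,"yaw": 0.0,"grip": 0.5}
    - {"tx": 0.018,"ty": -0.449,"tz": 0.19,"yaw": 0.0,"grip": 0.5}
    - {"tx": 0.018,"ty": -0.449,"tz": 0.19,"yaw": 0.0,"grip": 0.5}
    - {"tx": 0.018,"ty": -0.449,"tz": 0.19,"yaw": 0.0,"grip": 0.5}

```text
clock: 14.5
tcp_pos: [0.4969, -0.1617, 0.1973]
orientation: [-0.094, 3.14, 0.001]
ft_force: [-0.2, 1.2, -0.1]
finger_gap: 0.0428
gripper_force: 0.0
```

```bash
python3 - <<'E'
from workcell import ctrl
import cv2,numpy as np
t=ctrl.get_image("top");s=ctrl.get_image("side")
a=np.zeros((600,800,3),np.uint8)
a[:300,:300]=cv2.resize(t[220:300,168:248],(300,300),interpolation=2)
a[:300,300:780]=cv2.resize(t[220:300,328:456],(480,300),interpolation=2)
a[300:,:300]=cv2.resize(s[180:260,244:324],(300,300),interpolation=2)
a[300:,300:675]=cv2.resize(s[240:360,290:440],(375,300),interpolation=2)
cv2.imwrite("pics/a3.png",a)
E
```

```text
(no output)
```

View pics/a3.png

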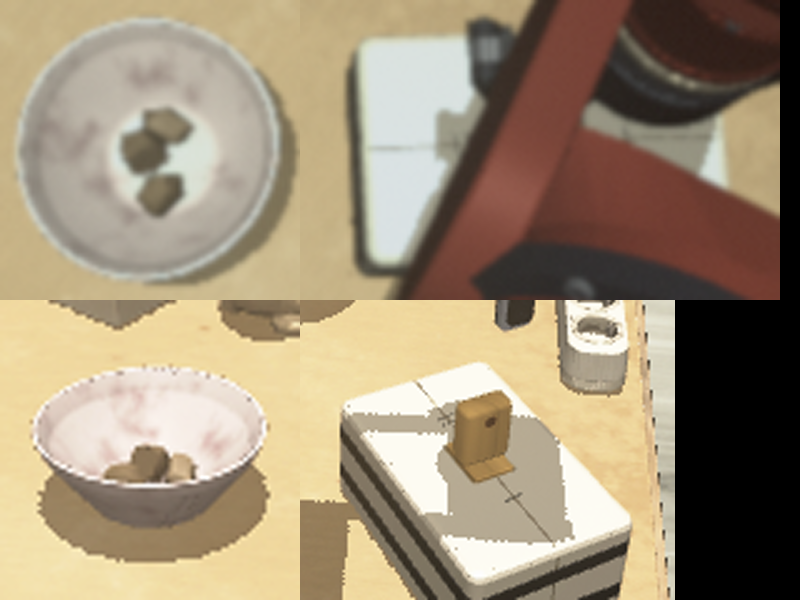

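All three lumps lie in the bowl (crop (145,165)); the mould hasn't moved and the tab stands clear under the open fingers. Next, grip the tab fairly high.

servo_tool:
  commands:
    - {"tx": -0.004,"ty": -0.0025,"tz": -0.05,"yaw": 0.0,"grip": 0.5}
    - {"tx": -0.004,"ty": -0.0025,"tz": -0.09,"yaw": 0.0,"grip": 0.5}
    - {"tx": -0.004,"ty": -0.0025,"tz": -0.12,"yaw": 0.0,"grip": 0.5}
    - {"tx": -0.004,"ty": -0.0025,"tz": -0.127,"yaw": 0.0,"grip": 0.5}
    - {"tx": -0.004,"ty": -0.0025,"tz": -0.127,"yaw": 0.0,"grip": 0.5}
    - {"tx": -0.004,"ty": -0.0025,"tz": -0.127,"yaw": 0.0,"grip": 1.0}
    - {"tx": -0.004,"ty": -0.0025,"tz": -0.127,"yaw": 0.0,"grip": 1.0}
    - {"tx": -0.004,"ty": -0.0025,"tz": -0.127,"yaw": 0.0,"grip": 1.0}
    - {"tx": -0.004,"ty": -0.0025,"tz": -0.127,"yaw": 0.0,"grip": 1.0}
    - {"tx": -0.004,"ty": -0.0025,"tz": -0.127,"yaw": 0.0,"grip": 1.0}

```text
clock: 15.6
tcp_pos: [0.4955, -0.1654, 0.0977]
orientation: [-0.097, 3.136, -0.006]
ft_force: [-1.8, -4.5, 6.0]
finger_gap: 0.0173
gripper_force: 60.2
```

servo_tool:
  commands:
    - {"tx": 0.0,"ty": 0.003,"tz": 0.001,"yaw": 0.0,"grip": 1.0}
    - {"tx": 0.0,"ty": 0.006,"tz": 0.001,"yaw": 0.0,"grip": 1.0}
    - {"tx": 0.0,"ty": 0.006,"tz": 0.001,"yaw": 0.0,"grip": 1.0}
    - {"tx": 0.0,"ty": 0.006,"tz": 0.001,"yaw": 0.0,"grip": 1.0}

```text
clock: 16.0
tcp_pos: [0.4953, -0.1624, 0.0977]
orientation: [-0.097, 3.136, -0.012]
ft_force: [-0.8, -11.1, 0.9]
finger_gap: 0.017
gripper_force: 59.5
```

```bash
python3 - <<'E'
from workcell import ctrl
import cv2,numpy as np
o=ctrl.get_obs();print(o['tcp_pos'],o['orientation'],o['ft_force'],o['ft_torque'])
s=ctrl.get_image("side");cv2.imwrite("pics/s4.png",s)
def d(a,b,x,y,R=8): # shift of patch
    p,q=[cv2.cvtColor(i[y-R:y+R,x-R:x+R],6).astype(np.float32) for i in(a,b)]
    return cv2.phaseCorrelate(p,q,cv2.createHanningWindow((2*R,2*R),cv2.CV_32F))
a=cv2.imread("pics/side0.png")
for x,y in [(360,353),(420,335),(307,283)]: print(d(a,s,x,y,12))
E
```

```text
[ 0.49532327 -0.16239791  0.09773836] [-0.09694363  3.13621474 -0.01176362] [ -0.78229879 -11.09602778   0.94347657] [-1.73209759  0.04647464  0.04877932]
((-0.623425105176155, -0.9058017388277104), 0.7962014828291204)
((-0.6730476742290037, -0.5593374220038481), 0.8828395845161544)
((0.6851797150518664, -0.4553630208074875), 0.8218862762053808)
```

```bash
cat >> h.py <<'E'
def mshift(s,a=None):
    "mould shift since the first picture (px) in side face patches and the equivalent along world y in mm"
    a=cv2.imread("pics/side0.png") if a is None else a
    out=[]
    for x0,y0,x1,y1 in [(318,300,368,386),(350,345,425,388)]:
        p,q=[cv2.GaussianBlur(cv2.cvtColor(i,6)[y0:y1,x0:x1],(3,3),0).astype(np.float32) for i in(a,s)]
        W=np.eye(2,3,dtype=np.float32)
        c,W=cv2.findTransformECC(p,q,W,cv2.MOTION_TRANSLATION,(3,100,1e-5))
        out.append((round(float(W[0,2]),2),round(float(W[1,2]),2),round(c,3)))
    return out
E
python3 - <<'E'
from h import *
c=ctrl.calibration("side");T=np.linalg.inv(c["world_from_camera"])
def pr(p):
    q=T@[*p,1];return np.array([c["fx"]*q[0]/q[2]+c["cx"],c["fy"]*q[1]/q[2]+c["cy"]])
P=np.array([.44,-.26,.04]);print("px per mm y",(pr(P+[0,.01,0])-pr(P))/10,"x",(pr(P+[.01,0,0])-pr(P))/10)
print(mshift(cv2.imread("pics/s4.png")))
s=cv2.imread("pics/s4.png")
b=np.hstack([cv2.resize(i[255:360,300:430],(390,315),interpolation=2) for i in(cv2.imread("pics/side0.png"),s)])
cv2.imwrite("pics/cmp.png",b)
E
```

```text
px per mm y [-0.28633935 -0.46474095] x [ 0.58484841 -0.18722036]
[(-0.79, -0.71, 0.881), (-0.81, -1.1, 0.995)]
```

View pics/cmp.png

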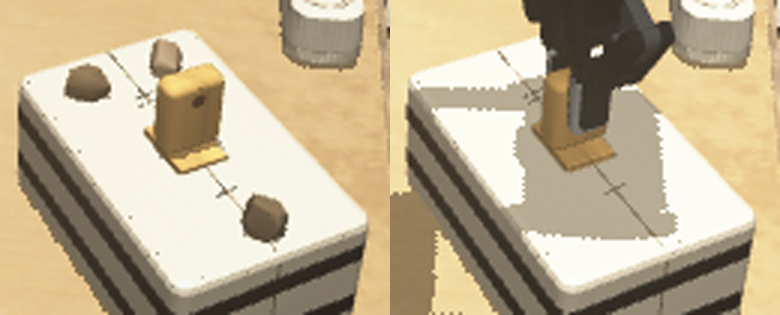

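The mould itself slid about 2.4 mm in +y, so I'll press down to pin it while rocking.

servo_tool:
  commands:
    - {"tx": 0.0,"ty": 0.0,"tz": -0.005,"yaw": 0.0,"grip": 1.0}
    - {"tx": 0.0,"ty": 0.0,"tz": -0.005,"yaw": 0.0,"grip": 1.0}
    - {"tx": 0.0,"ty": 0.004,"tz": -0.005,"yaw": 0.0,"grip": 1.0}
    - {"tx": 0.0,"ty": 0.007,"tz": -0.005,"yaw": 0.0,"grip": 1.0}
    - {"tx": 0.0,"ty": 0.007,"tz": -0.005,"yaw": 0.0,"grip": 1.0}

```text
clock: 16.55
tcp_pos: [0.4964, -0.1603, 0.0967]
orientation: [-0.1, 3.135, -0.023]
ft_force: [-4.3, -16.1, 11.0]
finger_gap: 0.0169
gripper_force: 60.9
```

```bash
python3 - <<'E'
from h import *
o=ctrl.get_obs();print(o['tcp_pos'],o['orientation'],o['ft_force'],o['ft_torque'])
s=ctrl.get_image("side");cv2.imwrite("pics/s5.png",s);print(mshift(s),mshift(s,cv2.imread("pics/s4.png")))
E
```

```text
[ 0.49640606 -0.16032449  0.09667328] [-0.1003344   3.13471798 -0.02340482] [ -4.25337486 -16.12171087  10.96883491] [-2.89341677  0.95879273  0.12357834]
[(-0.81, -1.54, 0.881), (-0.92, -2.03, 0.997)] [(-0.36, -1.31, 0.979), (-0.15, -0.9, 0.998)]
```

servo_tool:
  commands:
    - {"tx": -0.002,"ty": -0.004,"tz": -0.005,"yaw": 0.0,"grip": 1.0}
    - {"tx": -0.002,"ty": -0.004,"tz": -0.01,"yaw": 0.0,"grip": 1.0}
    - {"tx": -0.002,"ty": 0.0,"tz": -0.012,"yaw": 0.0,"grip": 1.0}
    - {"tx": -0.002,"ty": 0.004,"tz": -0.012,"yaw": 0.0,"grip": 1.0}
    - {"tx": -0.002,"ty": 0.007,"tz": -0.012,"yaw": 0.0,"grip": 1.0}
    - {"tx": -0.002,"ty": 0.007,"tz": -0.012,"yaw": 0.0,"grip": 1.0}

```text
clock: 17.2
tcp_pos: [0.497, -0.1602, 0.0951]
orientation: [-0.103, 3.133, -0.04]
ft_force: [-20.3, -23.6, 46.7]
finger_gap: 0.0171
gripper_force: 66.0
```

```bash
python3 - <<'E'
from h import *
o=ctrl.get_obs();print(o['tcp_pos'],o['orientation'],o['ft_force'],o['ft_torque'])
s=ctrl.get_image("side");cv2.imwrite("pics/s6.png",s);print(mshift(s,cv2.imread("pics/s5.png")))
E
```

```text
[ 0.49695104 -0.1602097   0.09509249] [-0.10346108  3.13313561 -0.0396893 ] [-20.34078649 -23.61035414  46.73345534] [-3.95976757  3.53156734 -0.14960268]
[(-0.36, -0.57, 0.984), (0.0, 0.01, 1.0)]
```

servo_tool:
  commands:
    - {"tx": -0.004,"ty": 0.0,"tz": 0.0,"yaw": 0.0,"grip": 1.0}
    - {"tx": -0.006,"ty": 0.004,"tz": 0.0,"yaw": 0.0,"grip": 1.0}
    - {"tx": -0.006,"ty": 0.008,"tz": 0.0,"yaw": 0.0,"grip": 1.0}
    - {"tx": -0.006,"ty": 0.01,"tz": 0.0,"yaw": 0.0,"grip": 1.0}
    - {"tx": -0.006,"ty": 0.01,"tz": 0.0,"yaw": 0.0,"grip": 1.0}

```text
clock: 17.75
tcp_pos: [0.4978, -0.1552, 0.0952]
orientation: [-0.104, 3.119, -0.051]
ft_force: [-5.6, -29.4, 31.4]
finger_gap: 0.0171
gripper_force: 63.8
```

```bash
python3 - <<'E'
from h import *
o=ctrl.get_obs();print(o['tcp_pos'],o['orientation'],o['ft_force'],o['ft_torque'])
s=ctrl.get_image("side");cv2.imwrite("pics/s7.png",s);print(mshift(s,cv2.imread("pics/s6.png")))
E
```

```text
[ 0.49777726 -0.15521422  0.09522573] [-0.10408419  3.11860566 -0.05124904] [ -5.60029029 -29.42046044  31.36428651] [-5.52281074  1.25893527  0.0413664 ]
[(-0.72, -2.31, 0.987), (-0.55, -2.21, 0.98)]
```

```bash
python3 - <<'E'
from h import *
b=np.hstack([cv2.resize(cv2.imread(f"pics/{n}.png")[262:327,338:398],(360,390),interpolation=cv2.INTER_CUBIC) for n in("s4","s7")])
cv2.imwrite("pics/cmp2.png",b)
E
```

```text
(no output)
```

View pics/cmp2.png

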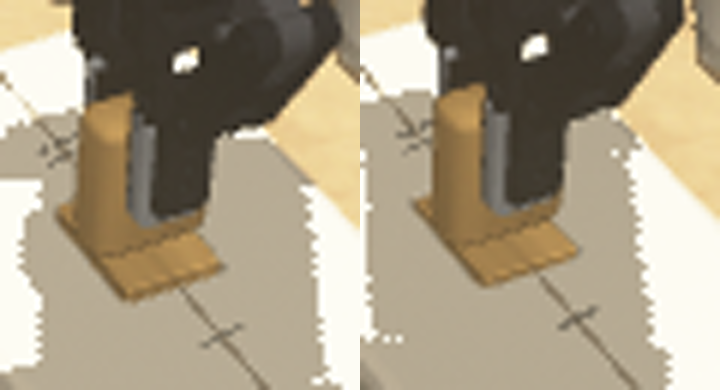

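servo_tool:
  commands:
    - {"tx": -0.003,"ty": -0.002,"tz": -0.005,"yaw": 0.0,"grip": 1.0}
    - {"tx": -0.005,"ty": -0.002,"tz": -0.009,"yaw": 0.0,"grip": 1.0}
    - {"tx": -0.005,"ty": 0.002,"tz": -0.009,"yaw": 0.0,"grip": 1.0}
    - {"tx": -0.005,"ty": 0.007,"tz": -0.009,"yaw": 0.0,"grip": 1.0}
    - {"tx": -0.005,"ty": 0.01,"tz": -0.009,"yaw": 0.0,"grip": 1.0}
    - {"tx": -0.005,"ty": 0.01,"tz": -0.009,"yaw": 0.0,"grip": 1.0}

```text
clock: 18.4
tcp_pos: [0.4983, -0.1533, 0.0943]
orientation: [-0.107, 3.11, -0.07]
ft_force: [-15.1, -39.8, 51.5]
finger_gap: 0.0171
gripper_force: 66.5
```

```bash
python3 - <<'E'
from h import *
o=ctrl.get_obs();print(o['tcp_pos'],o['orientation'],o['ft_force'],o['ft_torque'])
s=ctrl.get_image("side");cv2.imwrite("pics/s8.png",s);print(mshift(s,cv2.imread("pics/s7.png")))
E
```

```text
[ 0.49829909 -0.1532723   0.09432586] [-0.10682567  3.10996306 -0.07032765] [-15.13728193 -39.75439604  51.49543017] [-7.25901431  1.88854877 -0.2996585 ]
[(-0.52, -1.32, 0.987), (-0.19, -0.77, 0.998)]
```

```bash
cat >> h.py <<'E'
def ecc(a,b,box,guess=(0,0)):
    x0,y0,x1,y1=box
    p=cv2.cvtColor(a,6)[y0:y1,x0:x1].astype(np.float32);q=cv2.cvtColor(b,6).astype(np.float32)
    W=np.float32([[1,0,x0+guess[0]],[0,1,y0+guess[1]]])
    c,W=cv2.findTransformECC(p,q,W,cv2.MOTION_TRANSLATION,(3,200,1e-6),None,3)
    return np.round([W[0,2]-x0,W[1,2]-y0,c],2)
def edge(im,y0=282,y1=300):
    "sub-pixel left edge of tab by hue/sat per row"
    s=cv2.cvtColor(im,cv2.COLOR_BGR2HSV)[...,1].astype(float);o=[]
    for y in range(y0,y1):
        r=s[y,345:358];th=(r.min()+r.max())/2;i=int(np.argmax(r>th));o.append(345+i-1+(th-r[i-1])/(r[i]-r[i-1]))
    return np.array(o)
E
python3 - <<'E'
from h import *
I={n:cv2.imread(f"pics/{n}.png") for n in("s4","s5","s6","s7","s8")}
for n in("s5","s6","s7","s8"):
    g=ecc(I["s4"],I[n],(366,310,386,328))
    print(n,"mark",g,"collar",ecc(I["s4"],I[n],(346,302,378,314),g[:2]),"tab",ecc(I["s4"],I[n],(347,274,360,296),g[:2]),"finger",ecc(I["s4"],I[n],(358,280,376,300),g[:2]))
for n in I: e=edge(I[n]);print(n,np.round(np.polyfit(np.arange(len(e)),e,1),3),np.round(e[::3],1))
E
```

```text
s5 mark [-0.29 -0.88  0.92] collar [-0.1  -0.62  0.99] tab [-0.04 -0.76  0.99] finger [-0.03 -0.47  1.  ]
s6 mark [-0.34 -0.95  0.93] collar [-0.08 -0.6   0.97] tab [ 0.06 -0.43  0.98] finger [ 0.11 -0.08  1.  ]
s7 mark [-0.9  -2.87  0.93] collar [-0.62 -2.45  0.98] tab [-0.97 -2.29  0.98] finger [-1.07 -2.32  0.99]Traceback (most recent call last):
  File "<stdin>", line 4, in <module>
  File "h.py", line 29, in ecc
    c,W=cv2.findTransformECC(p,q,W,cv2.MOTION_TRANSLATION,(3,200,1e-6),None,3)
        ~~~~~~~~~~~~~~~~~~~~^^^^^^^^^^^^^^^^^^^^^^^^^^^^^^^^^^^^^^^^^^^^^^^^^^
cv2.error: OpenCV(4.12.0) /io/opencv/modules/video/src/ecc.cpp:589: error: (-7:Iterations do not converge) The algorithm stopped before its convergence. The correlation is going to be minimized. Images may be uncorrelated or non-overlapped in function 'findTransformECC'
```

servo_tool:
  commands:
    - {"tx": 0.008,"ty": -0.008,"tz": 0.012,"yaw": 0.0,"grip": 1.0}
    - {"tx": 0.015,"ty": -0.0165,"tz": 0.022,"yaw": 0.0,"grip": 1.0}
    - {"tx": 0.015,"ty": -0.0165,"tz": 0.022,"yaw": 0.0,"grip": 1.0}
    - {"tx": 0.015,"ty": -0.0165,"tz": 0.022,"yaw": 0.0,"grip": 0.6}
    - {"tx": 0.015,"ty": -0.0165,"tz": 0.022,"yaw": 0.0,"grip": 0.6}
    - {"tx": 0.015,"ty": -0.0165,"tz": 0.022,"yaw": 0.0,"grip": 0.6}
    - {"tx": 0.015,"ty": -0.0165,"tz": 0.03,"yaw": 0.0,"grip": 0.6}
    - {"tx": 0.015,"ty": -0.0165,"tz": 0.044,"yaw": 0.0,"grip": 0.6}
    - {"tx": 0.015,"ty": -0.0165,"tz": 0.044,"yaw": 0.0,"grip": 0.6}

```text
clock: 19.35
tcp_pos: [0.4969, -0.1451, 0.1127]
orientation: [-0.096, 3.137, -0.002]
ft_force: [0.1, -0.3, 0.0]
finger_gap: 0.0343
gripper_force: 0.0
```

```bash
python3 - <<'E'
from h import *
o=ctrl.get_obs();print(o['tcp_pos'],o['orientation'],o['ft_force'],o['ft_torque'])
s=ctrl.get_image("side");cv2.imwrite("pics/s9.png",s);t=ctrl.get_image("top");cv2.imwrite("pics/t9.png",t)
print(mshift(s))
a=cv2.imread("pics/side0.png")
cv2.imwrite("pics/cmp3.png",np.hstack([cv2.resize(i[250:330,330:397],(402,480),interpolation=cv2.INTER_CUBIC) for i in(a,s)])[:, :800])
E
```

```text
[ 0.49690025 -0.14514247  0.11266832] [-9.63691298e-02  3.13655220e+00 -2.32253594e-03] [ 0.08310719 -0.26679075  0.03192398] [-0.002279   -0.02347414  0.00099688]
[(-4.66, -8.03, 0.877), (-5.0, -8.12, 0.991)]
```

View pics/cmp3.png

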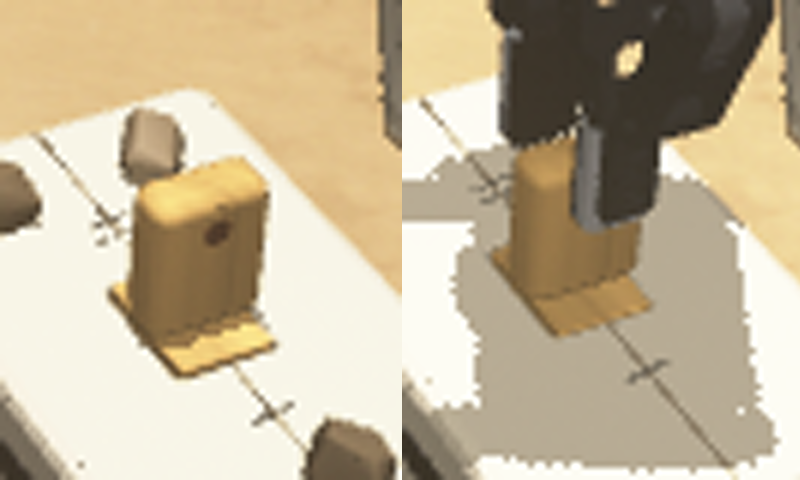

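servo_tool:
  commands:
    - {"tx": -0.003,"ty": -0.0015,"tz": 0.0,"yaw": 0.0,"grip": 0.6}
    - {"tx": -0.003,"ty": -0.0015,"tz": 0.0,"yaw": 0.0,"grip": 1.0}
    - {"tx": -0.003,"ty": -0.0015,"tz": 0.0,"yaw": 0.0,"grip": 1.0}
    - {"tx": -0.003,"ty": -0.0015,"tz": 0.0,"yaw": 0.0,"grip": 1.0}
    - {"tx": -0.003,"ty": -0.0015,"tz": 0.0,"yaw": 0.0,"grip": 1.0}
    - {"tx": -0.007,"ty": -0.002,"tz": -0.008,"yaw": 0.0,"grip": 1.0}
    - {"tx": -0.01,"ty": -0.002,"tz": -0.014,"yaw": 0.0,"grip": 1.0}
    - {"tx": -0.01,"ty": -0.008,"tz": -0.014,"yaw": 0.0,"grip": 1.0}
    - {"tx": -0.01,"ty": -0.014,"tz": -0.014,"yaw": 0.0,"grip": 1.0}
    - {"tx": -0.01,"ty": -0.018,"tz": -0.014,"yaw": 0.0,"grip": 1.0}
    - {"tx": -0.01,"ty": -0.018,"tz": -0.014,"yaw": 0.0,"grip": 1.0}

```text
clock: 20.55
tcp_pos: [0.492, -0.15, 0.1097]
orientation: [-0.088, 3.133, 0.034]
ft_force: [-11.4, 33.6, 56.6]
finger_gap: 0.0164
gripper_force: 66.4
```

```bash
python3 - <<'E'
from h import *
o=ctrl.get_obs();print(o['tcp_pos'],o['orientation'],o['ft_force'],o['ft_torque'])
s=ctrl.get_image("side");cv2.imwrite("pics/s10.png",s);a=cv2.imread("pics/s9.png");print(mshift(s,a))
e=edge(s);print(np.round(edge(a)[::3],1),np.round(e[::3],1))
for b in[(346,293,378,308),(364,305,384,320)]:
    try:print(ecc(a,s,b))
    except Exception:print("x")
E
```

```text
[ 0.49203993 -0.14998438  0.1096632 ] [-0.08825728  3.13334042  0.03362554] [-11.36512676  33.58935716  56.63416449] [6.3842138  1.64055226 0.31091723]
[(0.53, 1.08, 0.93), (0.03, 0.01, 1.0)]
[347.7 347.7 347.6 346.3 345.6 347.5] [348.2 347.7 347.5 347.  345.6 347.6]
[0.27 0.18 0.99]
[-0.02  0.    1.  ]
```

The mould held still this time and the tab moved about 3 mm to −y. Now swing it to +y.

servo_tool:
  commands:
    - {"tx": 0.0,"ty": 0.008,"tz": 0.0,"yaw": 0.0,"grip": 1.0}
    - {"tx": 0.0,"ty": 0.016,"tz": 0.0,"yaw": 0.0,"grip": 1.0}
    - {"tx": 0.0,"ty": 0.022,"tz": 0.0,"yaw": 0.0,"grip": 1.0}
    - {"tx": 0.0,"ty": 0.028,"tz": 0.0,"yaw": 0.0,"grip": 1.0}
    - {"tx": 0.0,"ty": 0.033,"tz": 0.0,"yaw": 0.0,"grip": 1.0}
    - {"tx": 0.0,"ty": 0.033,"tz": 0.0,"yaw": 0.0,"grip": 1.0}

```text
clock: 21.2
tcp_pos: [0.4938, -0.1457, 0.1098]
orientation: [-0.103, 3.128, -0.043]
ft_force: [-11.9, -23.9, 30.7]
finger_gap: 0.0165
gripper_force: 63.6
```

```bash
cat > chk.py <<'E'
from h import *;import sys
p,n=sys.argv[1:]
o=ctrl.get_obs();print(o['tcp_pos'],o['orientation'],o['ft_force'])
s=ctrl.get_image("side");cv2.imwrite(f"pics/{n}.png",s);a=cv2.imread(f"pics/{p}.png");print(mshift(s,a))
for b in[(346,293,378,308),(364,305,384,320)]:
    try:print(ecc(a,s,b))
    except Exception:print("x")
E
python3 chk.py s10 s11
```

```text
[ 0.49376063 -0.14567496  0.10978246] [-0.10328784  3.12768463 -0.0432275 ] [-11.88311093 -23.90966157  30.72020319]
[(-0.28, -2.19, 0.897), (0.55, -1.07, 0.997)]
[ 0.18 -0.97  0.99]
[-0.55 -1.4   0.68]
```

servo_tool:
  commands:
    - {"tx": -0.003,"ty": 0.0,"tz": -0.006,"yaw": 0.0,"grip": 1.0}
    - {"tx": -0.003,"ty": 0.004,"tz": -0.006,"yaw": 0.0,"grip": 1.0}
    - {"tx": -0.003,"ty": 0.008,"tz": -0.007,"yaw": 0.0,"grip": 1.0}
    - {"tx": -0.003,"ty": 0.012,"tz": -0.008,"yaw": 0.0,"grip": 1.0}
    - {"tx": -0.003,"ty": 0.012,"tz": -0.008,"yaw": 0.0,"grip": 1.0}

```text
clock: 21.75
tcp_pos: [0.494, -0.1441, 0.1096]
orientation: [-0.108, 3.124, -0.069]
ft_force: [-22.2, -39.6, 52.5]
finger_gap: 0.0165
gripper_force: 66.4
```

```bash
python3 chk.py s11 s12
```

```text
[ 0.49397012 -0.14411056  0.10960992] [-0.10819618  3.12411964 -0.0688431 ] [-22.1972509  -39.63585556  52.47566231]
[(-0.55, -0.83, 0.984), (0.0, -0.01, 1.0)]
[-0.04 -0.09  0.99]
[-0.92 -0.46  0.82]
```

servo_tool:
  commands:
    - {"tx": -0.006,"ty": 0.003,"tz": -0.003,"yaw": 0.0,"grip": 1.0}
    - {"tx": -0.008,"ty": 0.006,"tz": -0.006,"yaw": 0.0,"grip": 1.0}
    - {"tx": -0.008,"ty": 0.01,"tz": -0.006,"yaw": 0.0,"grip": 1.0}
    - {"tx": -0.008,"ty": 0.013,"tz": -0.006,"yaw": 0.0,"grip": 1.0}
    - {"tx": -0.008,"ty": 0.013,"tz": -0.006,"yaw": 0.0,"grip": 1.0}

```text
clock: 22.3
tcp_pos: [0.4951, -0.1377, 0.1091]
orientation: [-0.11, 3.107, -0.083]
ft_force: [-15.9, -44.7, 56.4]
finger_gap: 0.0166
gripper_force: 70.5
```

```bash
python3 chk.py s12 s13
```

```text
[ 0.49506598 -0.13772708  0.1090584 ] [-0.10951463  3.10661776 -0.08311842] [-15.88672533 -44.69026564  56.38026674]
[(-0.55, -2.07, 0.986), (-0.39, -1.52, 0.991)]
[-1.21 -1.69  0.89]
[-3.95 -3.52  0.87]
```

servo_tool:
  commands:
    - {"tx": 0.003,"ty": -0.015,"tz": 0.002,"yaw": 0.0,"grip": 1.0}
    - {"tx": 0.006,"ty": -0.03,"tz": 0.005,"yaw": 0.0,"grip": 1.0}
    - {"tx": 0.008,"ty": -0.04,"tz": 0.008,"yaw": 0.0,"grip": 1.0}
    - {"tx": 0.008,"ty": -0.05,"tz": 0.008,"yaw": 0.0,"grip": 1.0}
    - {"tx": 0.008,"ty": -0.054,"tz": 0.008,"yaw": 0.0,"grip": 1.0}
    - {"tx": 0.008,"ty": -0.054,"tz": 0.008,"yaw": 0.0,"grip": 1.0}

```text
clock: 22.95
tcp_pos: [0.4945, -0.1465, 0.1082]
orientation: [-0.086, 3.123, 0.034]
ft_force: [-6.5, 37.4, 62.6]
finger_gap: 0.0164
gripper_force: 71.1
```

```bash
python3 chk.py s13 s14
```

```text
[ 0.49445542 -0.14647511  0.1081974 ] [-0.08638469  3.12279123  0.03378054] [-6.53006123 37.44635246 62.55303017]
[(0.61, 0.7, 0.828), (0.04, 0.1, 0.996)]
[-0.09 -0.54  0.82]
[ 9.16 10.26  0.93]
```

servo_tool:
  commands:
    - {"tx": 0.004,"ty": 0.007,"tz": 0.006,"yaw": 0.0,"grip": 1.0}
    - {"tx": 0.008,"ty": 0.013,"tz": 0.012,"yaw": 0.0,"grip": 1.0}
    - {"tx": 0.01,"ty": 0.013,"tz": 0.017,"yaw": 0.0,"grip": 1.0}
    - {"tx": 0.01,"ty": 0.013,"tz": 0.017,"yaw": 0.0,"grip": 1.0}

```text
clock: 23.4
tcp_pos: [0.4948, -0.1447, 0.109]
orientation: [-0.094, 3.136, 0.003]
ft_force: [3.3, 5.1, 5.7]
finger_gap: 0.0163
gripper_force: 62.7
```

```bash
python3 chk.py s14 s15
```

```text
[ 0.49475936 -0.14473203  0.10904976] [-9.43263052e-02  3.13578395e+00  2.87838955e-03] [3.26486845 5.05578672 5.6786479 ]
[(-0.55, -0.99, 0.964), (0.0, -0.08, 0.997)]
[-0.09 -0.14  1.  ]
[-0.03 -0.08  0.99]
```

servo_tool:
  commands:
    - {"tx": 0.0,"ty": 0.0,"tz": 0.003,"yaw": 0.0,"grip": 1.0}
    - {"tx": 0.0,"ty": 0.022,"tz": 0.003,"yaw": 0.0,"grip": 1.0}
    - {"tx": 0.0,"ty": -0.012,"tz": 0.003,"yaw": 0.0,"grip": 1.0}
    - {"tx": 0.0,"ty": 0.022,"tz": 0.003,"yaw": 0.0,"grip": 1.0}
    - {"tx": 0.0,"ty": -0.012,"tz": 0.003,"yaw": 0.0,"grip": 1.0}
    - {"tx": 0.0,"ty": 0.022,"tz": 0.003,"yaw": 0.0,"grip": 1.0}
    - {"tx": 0.0,"ty": -0.012,"tz": 0.003,"yaw": 0.0,"grip": 1.0}
    - {"tx": 0.0,"ty": 0.004,"tz": 0.003,"yaw": 0.0,"grip": 1.0}
    - {"tx": 0.0,"ty": 0.004,"tz": 0.003,"yaw": 0.0,"grip": 1.0}

```text
clock: 24.35
tcp_pos: [0.4931, -0.1461, 0.1112]
orientation: [0.099, -3.14, 0.013]
ft_force: [-1.1, -7.8, 4.4]
finger_gap: 0.0168
gripper_force: 62.9
```

```bash
python3 chk.py s15 s16
```

```text
[ 0.49313422 -0.14612006  0.11122995] [ 0.09905128 -3.1397485   0.01276435] [-1.13032936 -7.75829864  4.35202628]
[(-0.75, 1.09, 0.982), (-0.26, 1.94, 0.996)]
[-0.2   1.53  0.97]
[-0.13  1.82  0.98]
```

servo_tool:
  commands:
    - {"tx": 0.0,"ty": 0.0,"tz": 0.005,"yaw": 0.0,"grip": 1.0}
    - {"tx": 0.0,"ty": 0.018,"tz": 0.005,"yaw": 0.0,"grip": 1.0}
    - {"tx": 0.0,"ty": -0.018,"tz": 0.005,"yaw": 0.0,"grip": 1.0}
    - {"tx": 0.0,"ty": 0.018,"tz": 0.005,"yaw": 0.0,"grip": 1.0}
    - {"tx": 0.0,"ty": -0.018,"tz": 0.005,"yaw": 0.0,"grip": 1.0}
    - {"tx": 0.0,"ty": 0.018,"tz": 0.005,"yaw": 0.0,"grip": 1.0}
    - {"tx": 0.0,"ty": -0.018,"tz": 0.005,"yaw": 0.0,"grip": 1.0}
    - {"tx": 0.0,"ty": 0.0,"tz": 0.005,"yaw": 0.0,"grip": 1.0}
    - {"tx": 0.0,"ty": 0.0,"tz": 0.005,"yaw": 0.0,"grip": 1.0}

```text
clock: 25.3
tcp_pos: [0.4927, -0.145, 0.1147]
orientation: [0.099, -3.139, 0.011]
ft_force: [-1.1, -6.3, 1.9]
finger_gap: 0.0164
gripper_force: 61.8
```

```bash
python3 chk.py s16 s17
```

```text
[ 0.49271992 -0.1449699   0.11471728] [ 0.09868137 -3.13901103  0.01055453] [-1.05366048 -6.28822776  1.89950511]
[(-0.26, -0.54, 0.99), (-0.48, -0.72, 0.99)]
[-0.59 -0.94  0.98]
[-0.45 -0.77  0.95]
```

```bash
python3 - <<'E'
from h import *
I={n:cv2.imread(f"pics/{n}.png") for n in("s9","s15","s16","s17")}
for p,n in(("s15","s16"),("s16","s17")):
  for nm,b in(("collarfront",(354,297,376,307)),("tabmid",(350,283,372,296)),("finger",(352,255,376,287)),("mark",(366,308,382,322))):
    try: print(n,nm,ecc(I[p],I[n],b,(0,0)))
    except Exception: print(n,nm,"x")
E
```

```text
s16 collarfront [0.47 1.94 0.96]
s16 tabmid [-0.39 -0.39  1.  ]
s16 finger [-0.47 -0.69  1.  ]
s16 mark [-0.08  2.04  0.97]
s17 collarfront [-0.14 -0.91  0.97]
s17 tabmid [-0.38 -1.96  1.  ]
s17 finger [-0.47 -1.93  0.99]
s17 mark [-0.42 -0.77  0.94]
```

Tab rises with the fingers relative to the mould (about 5.7 mm so far), so it is climbing. Keep rocking with a light pull.

servo_tool:
  commands:
    - {"tx": 0.0,"ty": 0.0,"tz": 0.005,"yaw": 0.0,"grip": 1.0}
    - {"tx": 0.0,"ty": 0.016,"tz": 0.005,"yaw": 0.0,"grip": 1.0}
    - {"tx": 0.0,"ty": -0.02,"tz": 0.005,"yaw": 0.0,"grip": 1.0}
    - {"tx": 0.0,"ty": 0.016,"tz": 0.005,"yaw": 0.0,"grip": 1.0}
    - {"tx": 0.0,"ty": -0.02,"tz": 0.006,"yaw": 0.0,"grip": 1.0}
    - {"tx": 0.0,"ty": 0.016,"tz": 0.006,"yaw": 0.0,"grip": 1.0}
    - {"tx": 0.0,"ty": -0.02,"tz": 0.006,"yaw": 0.0,"grip": 1.0}
    - {"tx": 0.0,"ty": -0.002,"tz": 0.006,"yaw": 0.0,"grip": 1.0}
    - {"tx": 0.0,"ty": -0.002,"tz": 0.006,"yaw": 0.0,"grip": 1.0}

```text
clock: 26.25
tcp_pos: [0.4929, -0.146, 0.1202]
orientation: [0.099, -3.139, 0.009]
ft_force: [-1.0, -5.7, 2.0]
finger_gap: 0.0163
gripper_force: 59.9
```

```bash
cat > chk2.py <<'E'
from h import *;import sys
p,n=sys.argv[1:]
o=ctrl.get_obs();print(o['tcp_pos'],o['orientation'],o['ft_force'])
s=ctrl.get_image("side");cv2.imwrite(f"pics/{n}.png",s);a=cv2.imread(f"pics/{p}.png");print(mshift(s,a))
for nm,b in(("tabmid",(350,283,372,296)),("finger",(352,255,376,287)),("mark",(366,308,382,322))):
    try: print(nm,ecc(a,s,b))
    except Exception: print(nm,"x")
E
python3 chk2.py s17 s18
```

```text
[ 0.49290052 -0.14602697  0.12015268] [ 0.0986133  -3.13933549  0.00943341] [-1.01847536 -5.7085237   2.04628648]
[(0.59, 0.21, 0.994), (0.5, -0.03, 0.999)]
tabmid [ 0.63 -1.79  0.99]
finger [ 0.55 -2.05  0.98]
mark [0.56 0.28 0.91]
```

servo_tool:
  commands:
    - {"tx": 0.0,"ty": 0.0,"tz": 0.005,"yaw": 0.0,"grip": 1.0}
    - {"tx": 0.0,"ty": 0.015,"tz": 0.005,"yaw": 0.0,"grip": 1.0}
    - {"tx": 0.0,"ty": -0.018,"tz": 0.005,"yaw": 0.0,"grip": 1.0}
    - {"tx": 0.0,"ty": 0.015,"tz": 0.005,"yaw": 0.0,"grip": 1.0}
    - {"tx": 0.0,"ty": -0.018,"tz": 0.006,"yaw": 0.0,"grip": 1.0}
    - {"tx": 0.0,"ty": 0.012,"tz": 0.006,"yaw": 0.0,"grip": 1.0}
    - {"tx": 0.0,"ty": -0.012,"tz": 0.006,"yaw": 0.0,"grip": 1.0}
    - {"tx": 0.0,"ty": -0.002,"tz": 0.006,"yaw": 0.0,"grip": 1.0}
    - {"tx": 0.0,"ty": -0.002,"tz": 0.006,"yaw": 0.0,"grip": 1.0}
    - {"tx": 0.0,"ty": -0.002,"tz": 0.006,"yaw": 0.0,"grip": 1.0}

```text
clock: 27.3
tcp_pos: [0.4958, -0.1445, 0.129]
orientation: [-0.094, 3.135, 0.003]
ft_force: [-2.7, 4.7, 16.3]
finger_gap: 0.0163
gripper_force: 61.3
```

```bash
python3 chk2.py s18 s19
```

```text
[ 0.49582068 -0.14450984  0.12904463] [-9.42114168e-02  3.13481591e+00  2.70449645e-03] [-2.69729481  4.72850132 16.29929858]
[(-0.89, -0.68, 0.989), (-1.49, -1.15, 0.997)]
tabmid [-0.09 -3.32  0.99]
finger [ 1.02 -4.84  0.96]
mark [-1.47 -1.17  0.94]
```

servo_tool:
  commands:
    - {"tx": -0.002,"ty": 0.001,"tz": 0.004,"yaw": 0.0,"grip": 1.0}
    - {"tx": -0.002,"ty": 0.001,"tz": 0.007,"yaw": 0.0,"grip": 1.0}
    - {"tx": -0.002,"ty": 0.001,"tz": 0.007,"yaw": 0.0,"grip": 1.0}

```text
clock: 27.65
tcp_pos: [0.4925, -0.1444, 0.1303]
orientation: [-0.095, 3.137, 0.001]
ft_force: [3.9, 1.3, 1.7]
finger_gap: 0.0162
gripper_force: 59.3
```

```bash
python3 chk2.py s19 s20; python3 - <<'E'
from h import *
s=cv2.imread("pics/s20.png");a=cv2.imread("pics/s9.png")
cv2.imwrite("pics/cmp4.png",np.hstack([cv2.resize(i[245:330,330:395],(390,510),interpolation=cv2.INTER_CUBIC) for i in(a,s)]))
E
```

```text
[ 0.49247993 -0.14439643  0.13027594] [-9.49355922e-02  3.13714023e+00  6.72432466e-04] [3.92771856 1.34782789 1.70169106]
[(-0.07, 0.03, 0.998), (0.0, -0.0, 1.0)]
tabmid [-1.46 -0.28  0.99]
finger [-1.78 -0.22  1.  ]
mark [0.11 0.1  0.99]
```

View pics/cmp4.png

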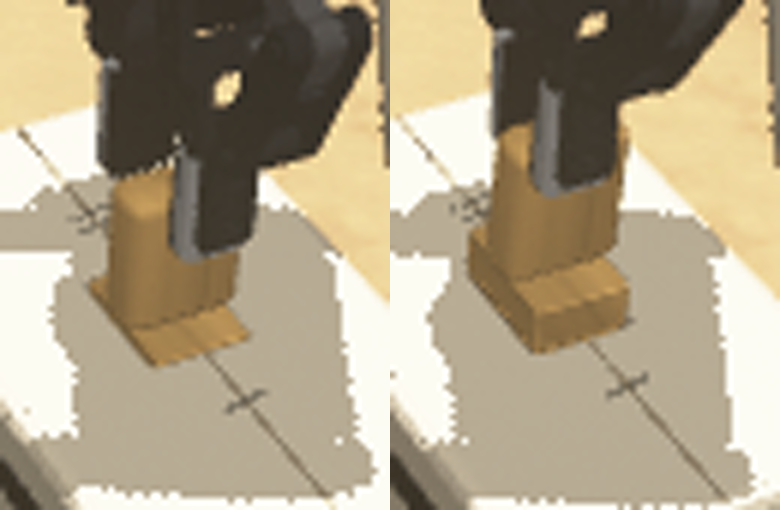

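Neck now stands about 10–14 mm out of the mould; the fingers still hold the tab by its top ~10 mm. Raise a little and read the pull force.

servo_tool:
  commands:
    - {"tx": 0.0,"ty": 0.0,"tz": 0.004,"yaw": 0.0,"grip": 1.0}
    - {"tx": 0.0,"ty": 0.0,"tz": 0.004,"yaw": 0.0,"grip": 1.0}

```text
clock: 27.9
tcp_pos: [0.4918, -0.1446, 0.1329]
orientation: [-0.095, 3.139, 0.001]
ft_force: [5.3, 2.4, -0.2]
finger_gap: 0.0162
gripper_force: 59.1
```

servo_tool:
  commands:
    - {"tx": 0.002,"ty": 0.0,"tz": 0.004,"yaw": 0.0,"grip": 1.0}
    - {"tx": 0.002,"ty": 0.0,"tz": 0.008,"yaw": 0.0,"grip": 1.0}
    - {"tx": 0.002,"ty": 0.0,"tz": 0.008,"yaw": 0.0,"grip": 1.0}

```text
clock: 28.2
tcp_pos: [0.4922, -0.1448, 0.1392]
orientation: [0.096, -3.138, -0.0]
ft_force: [2.0, 1.0, -0.6]
finger_gap: 0.0161
gripper_force: 59.0
```

```bash
python3 chk2.py s20 s21
```

```text
[ 0.49221957 -0.1447617   0.13921885] [ 9.58456391e-02 -3.13824623e+00 -4.91309090e-04] [ 1.95890696  0.96088119 -0.56103081]
[(0.05, 0.05, 0.999), (-0.0, 0.0, 1.0)]
tabmid [-0.05 -3.46  0.97]
finger [ 0.32 -4.08  0.97]
mark [0.11 0.12 0.99]
```

servo_tool:
  commands:
    - {"tx": 0.0,"ty": 0.0,"tz": 0.01,"yaw": 0.0,"grip": 1.0}
    - {"tx": 0.0,"ty": 0.0,"tz": 0.02,"yaw": 0.0,"grip": 1.0}
    - {"tx": 0.0,"ty": 0.0,"tz": 0.03,"yaw": 0.0,"grip": 1.0}
    - {"tx": 0.0,"ty": 0.0,"tz": 0.04,"yaw": 0.0,"grip": 1.0}
    - {"tx": 0.0,"ty": 0.0,"tz": 0.05,"yaw": 0.0,"grip": 1.0}
    - {"tx": 0.0,"ty": 0.0,"tz": 0.05,"yaw": 0.0,"grip": 1.0}
    - {"tx": 0.0,"ty": 0.0,"tz": 0.05,"yaw": 0.0,"grip": 1.0}
    - {"tx": 0.0,"ty": 0.0,"tz": 0.05,"yaw": 0.0,"grip": 1.0}

```text
clock: 29.05
tcp_pos: [0.4924, -0.1446, 0.1788]
orientation: [0.096, -3.139, -0.001]
ft_force: [0.8, 0.9, -0.8]
finger_gap: 0.0163
gripper_force: 59.0
```

```bash
python3 - <<'E'
from h import *
o=ctrl.get_obs();print(o['tcp_pos'],o['orientation'],o['ft_force'],o['gripper_force'])
s=ctrl.get_image("side");t=ctrl.get_image("top");cv2.imwrite("pics/s22.png",s);cv2.imwrite("pics/t22.png",t)
print(mshift(s,cv2.imread("pics/s21.png")))
c=ctrl.calibration("side");T=np.linalg.inv(c["world_from_camera"])
def pr(p):
    q=T@[*p,1];return np.array([c["fx"]*q[0]/q[2]+c["cx"],c["fy"]*q[1]/q[2]+c["cy"]])
x,y=.493,-.1455
for f in(.09,.095,.10,.105,.11): print("foot z",f,"near foot corner px",pr([x-.012,y-.017,f]),pr([x+.012,y-.017,f]))
print("hole corners",[pr([x+a,y+b,.08]).round(1) for a,b in((-.016,-.0205),(.016,-.0205),(.016,.0205),(-.016,.0205))])
h=cv2.cvtColor(s,cv2.COLOR_BGR2HSV)
# wood mask as text
for yy in range(262,322,2):
    print(yy,''.join('W' if h[yy,xx,1]>95 and h[yy,xx,2]>70 else('#' if h[yy,xx,2]<75 else '.') for xx in range(338,392)))
E
```

```text
[ 0.49244781 -0.14459602  0.17884507] [ 9.58918364e-02 -3.13902555e+00 -6.73457086e-04] [ 0.84444074  0.87763019 -0.82045219] 59.02195857837796
[(0.22, 0.31, 0.985), (0.01, 0.01, 1.0)]
foot z 0.09 near foot corner px [353.97391715 298.91193197] [366.97667827 295.41848135]
foot z 0.095 near foot corner px [354.15276765 296.59274732] [367.19854526 293.10920516]
foot z 0.1 near foot corner px [354.33286409 294.25740649] [367.42194319 290.7839944 ]
foot z 0.105 near foot corner px [354.51421952 291.90574007] [367.64688797 288.44268355]
foot z 0.11 near foot corner px [354.6968472  289.53757627] [367.8733957  286.08510483]
hole corners [array([352.4, 305.4]), array([369.6, 300.7]), array([358.7, 286.1]), array([341.9, 290.5])]
262 .......WWWWWWWWWWWWWWWWWWWWWWWWW....................WW
264 ......WWWWWWWWWWWWWWWWWWWWWWWW........................
266 ......WWWWWWWWWWWWWWWWWWWWWWWWWW...................WWW
268 .......WWWWWWWWWWWWWWWWWWWWWWWWWW.....................
270 .......WWWWWWWWWWWWWWWWWWWWWWWWWWW....................
272 .......WWWWWWWWWWWWWWWWWWWWWWWWWW.....................
274 .......WWW
[... 701 characters left out ...]
...................................................
300 ......................................................
302 ......................................................
304 ......................................................
306 ......................................................
308 ......................................................
310 ......................................................
312 ......................................................
314 ......................................................
316 ......................................................
318 ......................................................
320 ......................................................
```

```bash
python3 -c "
from workcell import ctrl
print(ctrl.sign_off())"
```

```text
the job is handed in; nothing more can be done
None
```

I've handed the job in: the three clay lumps were in the bowl, and the former was rocked free and held upright about 20 mm above its hole. The mould was still on the table but had slid about 17 mm during rocking. I don't have the verdict; sign-off returned no result.

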